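# Park the rolling pin in its board

## Task

Make the pastry board ready to be stood away: pushing with the fingertips on top of the rolling pin, roll it across the board until it drops into the groove on the left and lies still there. Then push the steel keeper by its peg round as far as it goes, so that it lies across the pin. Do not pick anything up, and leave the two shakers, the fork and the teaspoon where they are.

Things in the scene. Friction and masses are not known exactly. Their poses are not given: they have to be found in the camera images.
- board: Fixed pale wooden pastry board: 340 mm along its x (away from the robot), 330 mm along its y (to the left), 22 mm thick; origin at the centre of its underside, z up. A routed groove (30 mm wide, 9 deep) runs along x over its whole length, centred at y = +105 mm. The keeper's fixed post, 12 mm thick (foot 21 mm), stands at x = -50, y = +141 mm and is 41 mm tall above the board's top.
- groove (a point): Point on the groove's centre line level with the board's top, at x = -30, y = +105 mm of the board; axes as the board's. A seated pin rests on the groove's two edges, its axis 16 mm above this level.
- rolling_pin: Loose wooden rolling pin: barrel 44 mm diameter, 160 mm long, a fixed 24 mm handle at either end, 230 mm over all, 0.2 to 0.33 kg; lies on the board 120 to 190 mm right of the groove, up to 0.12 rad askew. Origin at its middle on the axis (22 mm above the board's top); x is its axis, y and z turn as it rolls. Rolls with a little resistance and soon stops when not pushed.
- keeper (a joint): Flat steel arm, 58 x 12 x 5 mm, swivelling on the post; underside 41 mm above the board's top, 3 mm above a seated pin. 0 = open: it points to the board's -x, beside the groove; grows counterclockwise seen from above to 1.571 at its stop, pointing to -y across the pin. Starts at 0 to 0.3; light friction (0.6 N at the peg), stays where left.
- keeper_peg (a point): Middle of the upright round peg (8 mm thick, 12 mm head, 18 mm tall, top 64 mm above the board's top) on the keeper's arm, 50 mm from the swivel axis.
- sugar_shaker: Glass shaker with grey top, 44 mm diameter, 90 mm tall, standing on the far part of the board; origin at the centre of its underside. To be left alone.
- choc_shaker: Spice jar with yellow lid, 42 mm diameter, 96 mm tall, standing on the far part of the board; origin at the centre of its underside. To be left alone.
- fork: Steel fork 196 mm long (along its x), lying right of the board; origin under its centre. To be left alone.
- teaspoon: Steel teaspoon 138 mm long (along its x), lying left of the board; origin under its centre. To be left alone.

How it is judged:
On the way, in this order (a step that is already met when the one before it is completed fails the run):
1. the pin has rolled through about half a turn (angle between rolling_pin's own z axis and vertical above 2.4 rad), for 0.04 s.
2. the pin lies still in the groove, the keeper not yet across it (y of rolling_pin in the frame of board between 0.099 and 0.111 m and z of rolling_pin in the frame of board between 0.034 and 0.041 m and x of rolling_pin in the frame of board between -0.07 and 0.01 m and angle between the x axis of rolling_pin and the x axis of board, either way round below 0.06 rad and linear speed of rolling_pin below 0.02 m/s and value of joint keeper below 1 rad), for 0.3 s.
3. the keeper is pushed round across the pin (value of joint keeper above 1.4 rad), for 0.2 s.
At the end, for the whole second after the job is handed in: The pin lies at rest in the groove (axis within 6 mm of the groove's centre line sideways, within 40 mm of the groove site lengthways, less than 19 mm above the board's top, within 0.06 rad of parallel) and the keeper stands across it, beyond 1.4 rad (y of rolling_pin in the frame of board between 0.099 and 0.111 m and z of rolling_pin in the frame of board between 0.034 and 0.041 m and x of rolling_pin in the frame of board between -0.07 and 0.01 m and angle between the x axis of rolling_pin and the x axis of board, either way round below 0.06 rad and linear speed of rolling_pin below 0.02 m/s and value of joint keeper above 1.4 rad); the robot touches nothing.
It fails at once if the rolling pin is lifted (its axis over 38 mm above the board's top) (z of rolling_pin in the frame of board above 0.06 m).
It fails at once if the rolling pin falls off the board (z of rolling_pin in the frame of board below 0.03 m).
It fails at once if another thing is moved by more than 30 mm or knocked over ((distance of sugar_shaker from where it was at the start of the episode above 0.03 m or angle between sugar_shaker's own z axis and vertical above 0.5 rad) or (distance of choc_shaker from where it was at the start of the episode above 0.03 m or angle between choc_shaker's own z axis and vertical above 0.5 rad) or (distance of fork from where it was at the start of the episode above 0.03 m or angle between fork's own z axis and vertical above 0.5 rad) or (distance of teaspoon from where it was at the start of the episode above 0.03 m or angle between teaspoon's own z axis and vertical above 0.5 rad)).
It also fails if it takes over 67 s, if anything falls off the work surface, if the arm or the gripper's body presses on something with over 40 N, if the wrist force passes 120 N, or if a joint passes its speed limit or range.

## Robot

A 6-joint arm with a two-finger parallel gripper is mounted at the origin on a cart in front of the work surface, level with it; the furniture and walls round the work are solid. World frame = base frame: x ahead of the robot, y to its left, z up, the work surface at z = 0. Lengths are in m, angles in rad, forces in N, time in s.
With the tool pointing down it reaches from about 0.25 to 0.775 m from the base axis. Payload 4 kg.
Tool frame: the origin (TCP) lies at the centre of the arm's flange, where the gripper is bolted on; the fingertips stand 199 mm ahead of it and the grasp point (between the pads) lies 180 mm ahead of it (robot.tcp_to_tips is the z of the fingertips in the tool frame, in m); z points along the fingers, y is the line along which they close (so a half turn about z gives the same grasp; the last joint's range is limited). The gripper opens to 94 mm and grips with 3 to 60 N. Pads are 16 mm wide; open, the fingers measure 119 mm over their backs; the gripper's body (75 mm by 177 mm) begins 78 mm behind the grasp point.
Start: joints at [1.163, 0.087, 1.371, -0, 1.684, -0.103], TCP at [0.165, 0.525, 0.405] pointing down, gripper open.
Joint ranges: [-3.1, 3.1], [-0.76, 2.03], [0.27, 2.55], [-1.08, 4.22], [0.17, 2.65], [-2.57, 2.57]. Speed limits (rad/s): [2.79, 2.79, 3.14, 3.14, 3.14, 3.14].

## Interface

Orientations are given as [roll, pitch, yaw] about the fixed x, y, z axes, in that order (R = Rz(yaw) Ry(pitch) Rx(roll)).
In Python, from bench import robot gives the robot as it stands.
- The arm moves only by the tool play_rows, never from a script. Its arguments are lists of equal length, an entry for each row: "translation": the shift along the tool's x, y, z scaled (see below), a list of three; "twist": the turn, a rotation vector about the tool's x, y, z scaled (see below), a list of three; "gripper": the opening, from -1 (shut) to 1 (fully open). A call has 1 to 8 rows; each row shifts and turns the commanded pose from where the row before left it, along the tool's axes as they then stand; what a row does not reach is not made up. The controller multiplies each number of a shift by 0.04 m and each number of a turn by 0.1 rad. A row lasts 1/10 s, in which the tool goes at most 50 mm and 8.59 degrees, less where a joint would pass 70% of its speed; a pose out of reach is approached as far as the arm can. A call with a number of a shift or a turn outside -1 to 1 is refused whole. A call with a gripper value outside its range is refused whole. The fingers move at their own pace and stop on an object; the grip force is fixed at half the most. Time passes only in rows, so rows that do not move let the fingers close. It gives the time, the measured TCP pose, the force, the opening and the grip force at its end, in the units of the state.
- robot.get_obs(): the state, without advancing time (a new reading comes with each control period).
- robot.snapshot(name): name is "scene" or "top"; returns the picture (400x640x3 uint8, red, green, blue); there is no depth.
- robot.camera_model(name): a dict with "camera_matrix" (3x3 intrinsics, pixels), "rvec" (rotation vector, rad) and "tvec" (3), from world to camera coordinates, as OpenCV has them. Camera axes: x right, y down, z forward; pixel columns grow to the right and rows downward; lengths in m; the calibration is good to about 2 mm. A picture is of the moment at which its call begins. camera_model takes no time and is no camera call.
- robot.close_job(): hands the job in; it is judged then, once.
Trained networks look in the newest picture that a camera, given by its name, has taken for a name from the list of things; names that differ only in an ending like _2 or _b are one class to them, and where a whole thing is asked for, a point or a joint stands for the part that bears it (a point fixed in the world has none). Each returns a list of dicts, best first, with "score" (0 to 1); they miss things now and then, are a little off and sometimes report something else, mostly with a low value. They report only what shows in the picture. A call takes as long as a camera call.
- robot.recognise(name, camera): "centre" ([x, y, z] in m, in world coordinates, good to about 4 mm: the middle of the surface that is visible of it).
- robot.spot_point(name, camera): "centre" ([x, y, z] in m, in world coordinates, good to about 4 mm: a listed point, or the origin of a listed thing).
The state is a dict: "time": time; "joint_positions": joint angles; "qvel": joint speeds; "joint_torque": joint torques, N m; "tool_pos": TCP position; "ee_rot": TCP orientation; "wrist_force": force on the tool from outside, world axes, zero at the start; "wrist_torque": the same for the moment, N m; "width": finger opening in m; "finger_force": force on a finger pad.
Only numpy, scipy, OpenCV 4.12 (cv2) and the standard library are available. Lean on these libraries where they do the work, as an engineer would, in place of code of your own. Each camera call takes 0.05 s, during which the arm holds its last target. There are 200 camera calls.

## Working session

There is one attempt and no reset: what is moved stays moved. The work goes in short steps, Python scripts to look and compute and a tool call to move; the robot and the scene stay as the last step left them, time stands still between calls to the robot, and variables do not carry over. Pictures are saved under pics/ and viewed, at most 10 in all, crops included, and the job is handed in when it is done.

Besides the shell and the picture viewer there is one more tool, called as name(argument=value, ...) on one line, values as JSON. play_rows: Moves the arm, as the interface text tells. Its arguments: {"type":"object","properties":{"translation":{"type":"array","items":{"type":"array","items":{"type":"number","minimum":-1,"maximum":1}}},"twist":{"type":"array","items":{"type":"array","items":{"type":"number","minimum":-1,"maximum":1}}},"gripper":{"type":"array","items":{"type":"number"}}},"required":["translation","twist","gripper"]}

```bash
mkdir -p pics; ls; python3 - <<'E'
from bench import robot
import cv2
for c in("scene","top"):
    im=robot.snapshot(c); cv2.imwrite(f"pics/{c}0.png",im[:,:,::-1])
    for n in("board","rolling_pin","keeper","sugar_shaker","choc_shaker","fork"):
        print(c,n,"rec",[(x["centre"],x["score"]) for x in robot.recognise(n,c)[:2]])
    for n in("board","groove","rolling_pin","keeper_peg"):
        print(c,n,"spot",[(x["centre"],x["score"]) for x in robot.spot_point(n,c)[:2]])
o=robot.get_obs();print(o)
print(robot.tcp_to_tips)
for c in("scene","top"):print(robot.camera_model(c))
E
```

```text
pics
scene board rec [([0.5341, -0.0889, 0.0165], 0.76), ([0.685, -0.159, 0.0746], 0.38)]
scene rolling_pin rec [([0.5144, -0.0596, 0.0543], 0.89)]
scene keeper rec [([0.4993, 0.1055, 0.0638], 0.45)]
scene sugar_shaker rec [([0.6816, -0.1568, 0.0732], 0.88)]
scene choc_shaker rec [([0.6908, -0.0526, 0.0803], 0.84)]
scene fork rec [([0.5067, -0.2619, 0.0061], 0.96), ([0.5348, -0.0885, 0.0162], 0.15)]
scene board spot [([0.5656, -0.0284, -0.0037], 0.73), ([0.695, -0.1446, 0.0231], 0.17)]
scene groove spot [([0.5475, 0.076, 0.0221], 0.91)]
scene rolling_pin spot [([0.5261, -0.0476, 0.0419], 0.94)]
scene keeper_peg spot [([0.4821, 0.1096, 0.0752], 0.42)]
top board rec [([0.561, -0.0141, 0.0226], 0.97)]
top rolling_pin rec [([0.5256, -0.0435, 0.0605], 0.72), ([0.5082, 0.1105, 0.0685], 0.2)]
top keeper rec [([0.5066, 0.1156, 0.0661], 0.55)]
top sugar_shaker rec [([0.6855, -0.1388, 0.0984], 0.69)]
top choc_shaker rec [([0.6954, -0.0337, 0.1178], 0.68)]
top fork rec [([0.5224, -0.262, 0.0079], 0.8)]
top board spot [([0.5681, -0.0352, 0.0005], 0.85)]
top groove spot [([0.5475, 0.0786, 0.0224]
[... 719 characters left out ...]
468533]), 'wrist_torque': array([-0.01934912,  0.01115781, -0.00873345]), 'finger_force': 0.0, 'width': 0.0940045986554147}
0.1992
{'camera_matrix': array([[444.28487354,   0.        , 321.88383448],
       [  0.        , 444.28487354, 207.34281933],
       [  0.        ,   0.        ,   1.        ]]), 'rvec': array([ 2.15888981, -0.5152989 ,  0.29319938]), 'tvec': array([-0.54473344,  0.20662661,  0.77803698])}
{'camera_matrix': array([[506.43567487,   0.        , 320.27570002],
       [  0.        , 506.43567487, 192.38872759],
       [  0.        ,   0.        ,   1.        ]]), 'rvec': array([ 2.1729061 , -2.14433302,  0.11841465]), 'tvec': array([-0.01275115,  0.58645411,  1.12427403])}
```

View pics/top0.png

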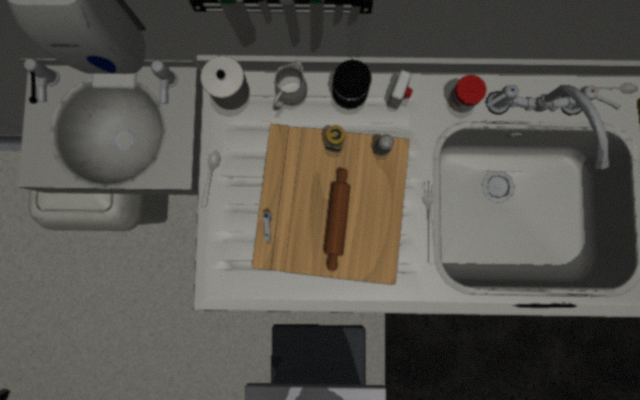

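View pics/scene0.png

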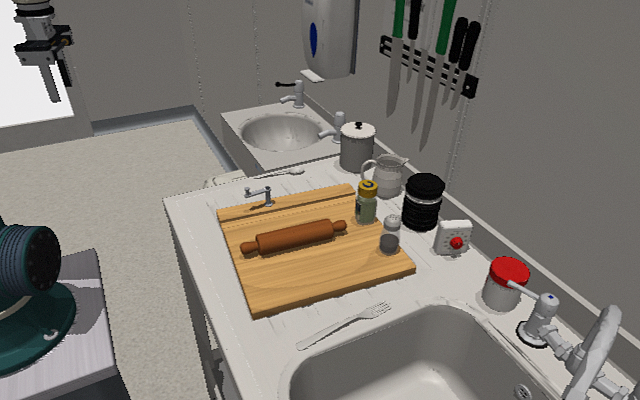

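The top picture shows the board with corners near (269,125), (410,137), (396,283) and (253,268). The pin runs from (342,170) to (332,268), the keeper is at (267,210–240), and the shakers are at (334,137) and (383,144). The scene view agrees. Next I'll enlarge the board for exact corners.

```bash
cat > h.py <<'E'
import cv2,numpy as np
from bench import robot
def ray(c,uv,z):
    m=robot.camera_model(c);K=m["camera_matrix"];R=cv2.Rodrigues(m["rvec"])[0];t=m["tvec"].ravel()
    d=R.T@np.linalg.inv(K)@np.array([uv[0],uv[1],1.]);o=-R.T@t
    return o+d*(z-o[2])/d[2]
def proj(c,p):
    m=robot.camera_model(c);return cv2.projectPoints(np.array(p,float).reshape(-1,3),m["rvec"],m["tvec"],m["camera_matrix"],None)[0][:,0]
E
python3 - <<'E'
from h import *
im=cv2.imread("pics/top0.png")[115:290,240:420]
cv2.imwrite("pics/crop0.png",cv2.resize(im,None,fx=3.4,fy=3.4,interpolation=cv2.INTER_CUBIC))
P=[ray("top",u,.022)[:2] for u in((269,125),(410,137),(396,283),(253,268))]
P=np.array(P);print(P.round(4),P.mean(0))
print([np.linalg.norm(P[i]-P[(i+1)%4]) for i in range(4)])
print([np.degrees(np.arctan2(*(P[i]-P[j])[::-1])) for i,j in((0,3),(1,2),(0,1),(3,2))])
for u,z in(((342,169),.044),((332,268),.044)):print(ray("top",u,z))
E
```

```text
[[ 0.7458  0.1177]
 [ 0.7211 -0.2129]
 [ 0.3839 -0.179 ]
 [ 0.413   0.1457]] [ 0.5659125  -0.03213863]
[np.float64(0.33154674829758063), np.float64(0.3389224362585677), np.float64(0.3259490657363578), np.float64(0.3339578137322258)]
[np.float64(-4.806831972865664), np.float64(-5.751564839979719), np.float64(85.73035460161762), np.float64(84.87498061431599)]
[ 0.63970711 -0.05383809  0.044     ]
[ 0.41614182 -0.03348225  0.044     ]
```

View pics/crop0.png

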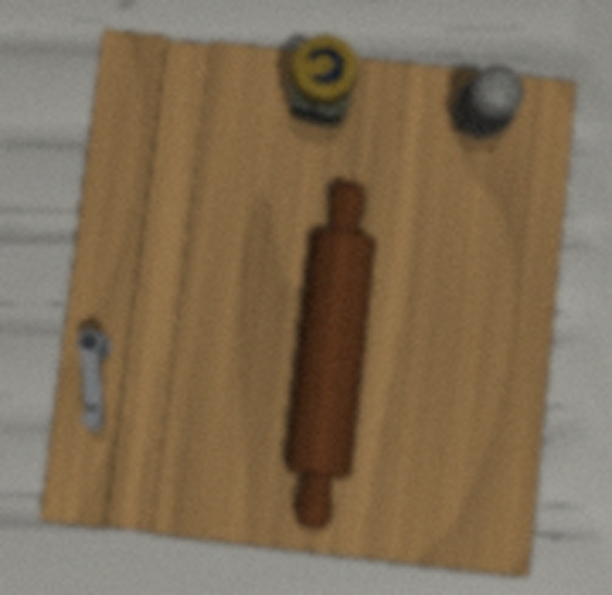

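The crop gives corners in px of (270.9,123.8), (409.1,139.1), (395.3,284.1) and (252.4,267.9), and pin ends at (342.1,168) and (331.8,270). The keeper points nearly to board −x, so it is open. I'll turn the tool parallel to the pin and refine the fit.

play_rows(translation=[[0, 0, 0], [0, 0, 0], [0, 0, 0], [0, 0, 0], [0, 0, 0], [0, 0, 0], [0, 0, 0], [0, 0, 0]], twist=[[0, 0, 0.97], [0, 0, 0.97], [0, 0, 0.97], [0, 0, 0.97], [0, 0, 0.97], [0, 0, 0.97], [0, 0, 0.97], [0, 0, 0.97]], gripper=[1, 1, 1, 1, 1, 1, 1, 1])

```text
time: 1.9
tool_pos: [0.1651, 0.5246, 0.4047]
ee_rot: [3.142, -0.0, 2.057]
wrist_force: [0.2, -0.4, 0.2]
width: 0.0937
finger_force: 0.0
```

play_rows(translation=[[0, 0, 0], [0, 0, 0], [0, 0, 0], [0, 0, 0], [0, 0, 0], [0, 0, 0], [0, 0, 0]], twist=[[0, 0, 0.97], [0, 0, 0.97], [0, 0, 0.97], [0, 0, 0.97], [0, 0, 0.97], [0, 0, 0.97], [0, 0, 0]], gripper=[1, 1, 1, 1, 1, 1, 1])

```text
time: 2.6
tool_pos: [0.165, 0.5247, 0.4047]
ee_rot: [3.142, -0.0, 1.479]
wrist_force: [0.2, 0.4, -0.0]
width: 0.0937
finger_force: 0.0
```

```bash
cat >> h.py <<'E'
from scipy.optimize import least_squares
def rot(a): return np.array([[np.cos(a),-np.sin(a)],[np.sin(a),np.cos(a)]])
B=np.array([[.17,.165],[.17,-.165],[-.17,-.165],[-.17,.165]])
PX=np.array([(270.9,123.8),(409.1,139.1),(395.3,284.1),(252.4,267.9)])
Pw=np.array([ray("top",u,.022)[:2] for u in PX])
bx,by,ba=least_squares(lambda q:(B@rot(q[2]).T+q[:2]-Pw).ravel(),[.566,-.033,-.09]).x
b0=np.array([bx,by])
def toB(p): return rot(ba).T@(np.array(p)[:2]-b0)
def toW(p): return rot(ba)@np.array(p)[:2]+b0
def tcp():
    o=robot.get_obs();return o,toB(o["tool_pos"]),o["tool_pos"][2]-.1992-.022
def say():
    o,p,h=tcp();print("t",o["time"],"tip board mm",(p*1e3).round(1),"h",round(h*1e3,1),"yaw-board",round(o["ee_rot"][2]-np.pi/2-ba,4),"F",o["wrist_force"].round(1),"w",round(o["width"],3))
E
python3 - <<'E'
from h import *
print(b0,ba,(Pw-(B@rot(ba).T+b0)).round(4))
print("groove",toW((-.03,.105)))
f,n=[toB(ray("top",u,.044)) for u in((342.1,168),(331.8,270.3))]
print("pin ends B",f,n,(f+n)/2,np.arctan2((f-n)[1],(f-n)[0]),np.linalg.norm(f-n))
for p in([.5293,-.043],[.5261,-.0476]):print("pin spot B",toB(p))
for p in([.4829,.1103],[.4821,.1096]):print("peg B",toB(p))
for p in([.5475,.0786],[.5475,.076]):print("groove B",toB(p))
say()
E
```

```text
[ 0.56482125 -0.03196242] -0.09948744813970975 [[-0.0017 -0.002 ]
 [-0.0016  0.0022]
 [ 0.0021  0.0019]
 [ 0.0011 -0.0021]]
groove [0.54539856 0.07549808]
pin ends B [ 0.07900776 -0.01430714] [-0.15288157 -0.01639545] [-0.0369369 -0.0153513] 0.009005383373480875 0.23189872827537442
pin spot B [-0.03424932 -0.01451109]
pin spot B [-0.03697661 -0.01940618]
peg B [-0.09564616  0.13342226]
peg B [-0.09637268  0.13264626]
groove B [-0.02821704  0.1082953 ]
groove B [-0.0279588   0.10570816]
t 2.6 tip board mm [-453.1  514.2] h 183.5 yaw-board 0.0077 F [ 0.2  0.4 -0. ] w 0.094
```

play_rows(translation=[[-0.83, 0.65, 0], [-0.83, 0.65, 0], [-0.83, 0.65, 0], [-0.83, 0.65, 0], [-0.83, 0.65, 0], [-0.83, 0.65, 0], [-0.83, 0.65, 0], [-0.83, 0.65, 0]], twist=[[0, 0, 0], [0, 0, 0], [0, 0, 0], [0, 0, 0], [0, 0, 0], [0, 0, 0], [0, 0, 0], [0, 0, 0]], gripper=[1, 1, 1, 1, 1, 1, 1, 1])

```text
time: 3.4
tool_pos: [0.3482, 0.2395, 0.405]
ee_rot: [3.141, -0.001, 1.481]
wrist_force: [0.4, 0.6, -0.2]
width: 0.094
finger_force: 0.0
```

play_rows(translation=[[-0.83, 0.65, 0], [-0.83, 0.65, 0], [-0.83, 0.65, 0], [-0.83, 0.65, 0], [-0.83, 0.65, 0], [-0.83, 0.65, 0], [-0.83, 0.65, 0], [-0.83, 0.65, 0]], twist=[[0, 0, 0], [0, 0, 0], [0, 0, 0], [0, 0, 0], [0, 0, 0], [0, 0, 0], [0, 0, 0], [0, 0, 0]], gripper=[1, 1, 1, 1, 1, 1, 1, 1])

```text
time: 4.2
tool_pos: [0.5311, -0.0442, 0.4048]
ee_rot: [3.141, -0.0, 1.481]
wrist_force: [-0.3, 0.8, 0.7]
width: 0.094
finger_force: 0.0
```

```bash
python3 -c "
from h import *
say()"
```

```text
t 4.2 tip board mm [-32.3 -15.5] h 183.6 yaw-board 0.0095 F [-0.3  0.8  0.7] w 0.094
```

play_rows(translation=[[-0.16, -0.1, 0.9], [0, 0, 0.9], [0, 0, 0.9], [0, 0, 0.6], [0, 0, 0.1], [0, 0, 0]], twist=[[0, 0, 0], [0, 0, 0], [0, 0, 0], [0, 0, 0], [0, 0, 0], [0, 0, 0]], gripper=[1, 1, 1, 1, 1, 1])

```text
time: 4.8
tool_pos: [0.5259, -0.0485, 0.2686]
ee_rot: [-3.141, -0.0, 1.48]
wrist_force: [0.0, 0.6, 0.1]
width: 0.0941
finger_force: 0.0
```

```bash
python3 -c "
from h import *
say()
r=robot
for c in('top','scene'):
  cv2.imwrite(f'pics/{c}1.png',r.snapshot(c)[:,:,::-1])
im=cv2.imread('pics/scene1.png')[160:330,200:440];cv2.imwrite('pics/s1.png',cv2.resize(im,None,fx=3.2,fy=3.2,interpolation=cv2.INTER_CUBIC))"
```

```text
t 4.8 tip board mm [-37.1 -20.3] h 47.4 yaw-board 0.0086 F [0.  0.6 0.1] w 0.094
```

View pics/s1.png

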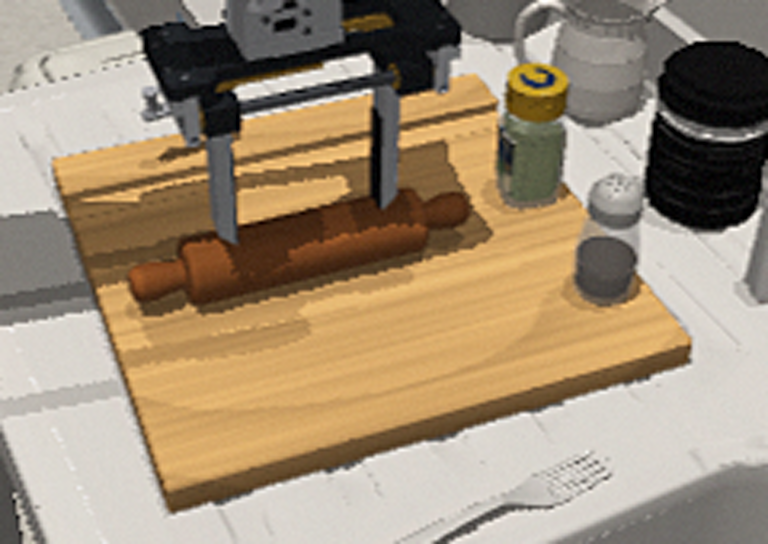

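The fingertips stand just over the barrel, with both fingers inside its length (crop px (228,240) and (388,205)). Next I'll lower them to contact.

play_rows(translation=[[0, 0, 0.05], [0, 0, 0.03], [0, 0, 0]], twist=[[0, 0, 0], [0, 0, 0], [0, 0, 0]], gripper=[1, 1, 1])

```text
time: 5.2
tool_pos: [0.526, -0.0485, 0.2659]
ee_rot: [3.141, -0.0, 1.479]
wrist_force: [-0.3, 0.7, 0.4]
width: 0.0941
finger_force: 0.0
```

play_rows(translation=[[0, 0, 0.03], [0, 0, 0]], twist=[[0, 0, 0], [0, 0, 0]], gripper=[1, 1])

```text
time: 5.4
tool_pos: [0.5261, -0.0485, 0.2653]
ee_rot: [3.141, 0.0, 1.479]
wrist_force: [-2.1, -0.6, 4.5]
width: 0.094
finger_force: 2.2
```

play_rows(translation=[[0.1, 0, 0.01], [0.2, 0, 0], [0.2, 0, 0], [0.2, 0, 0], [0, 0, 0]], twist=[[0, 0, 0], [0, 0, 0], [0, 0, 0], [0, 0, 0], [0, 0, 0]], gripper=[1, 1, 1, 1, 1])

```text
time: 5.9
tool_pos: [0.5287, -0.0198, 0.2651]
ee_rot: [3.14, -0.001, 1.48]
wrist_force: [-2.3, 1.1, 5.6]
width: 0.0939
finger_force: 3.0
```

```bash
cat >> h.py <<'E'
def pin():
    for c in("top","scene"):
        robot.snapshot(c)
        for n in ("spot_point","recognise"):
            for x in getattr(robot,n)("rolling_pin",c)[:1]: print(c,n,(toB(x["centre"])*1e3).round(1),x["score"])
E
python3 -c "
from h import *
say();pin()"
```

```text
t 5.9 tip board mm [-37.1   8.5] h 43.9 yaw-board 0.0086 F [-2.3  1.1  5.6] w 0.094
top recognise [-136.4   -1.8] 0.59
scene spot_point [-35.6  -2.6] 0.78
scene recognise [-48.2 -20.1] 0.88
```

play_rows(translation=[[0, 0, -0.15], [-0.46, 0, 0], [0, 0, 0.15], [0.2, 0, 0], [0.2, 0, 0], [0.2, 0, 0], [0.2, 0, 0], [0, 0, 0]], twist=[[0, 0, 0], [0, 0, 0], [0, 0, 0], [0, 0, 0], [0, 0, 0], [0, 0, 0], [0, 0, 0], [0, 0, 0]], gripper=[1, 1, 1, 1, 1, 1, 1, 1])

```text
time: 7.0
tool_pos: [0.5304, -0.006, 0.2653]
ee_rot: [3.139, -0.001, 1.48]
wrist_force: [0.7, -0.8, 7.0]
width: 0.0939
finger_force: 3.4
```

```bash
python3 -c "
from h import *
say();pin()
im=cv2.resize(robot.snapshot('scene')[160:330,200:440,::-1],None,fx=3.2,fy=3.2,interpolation=cv2.INTER_CUBIC);cv2.imwrite('pics/s2.png',im)"
```

```text
t 7.0 tip board mm [-36.9  22.4] h 44.1 yaw-board 0.0082 F [ 0.7 -0.8  7. ] w 0.094
scene spot_point [-38.5  13.8] 0.88
scene recognise [-48.1   0.7] 0.92
```

View pics/s2.png

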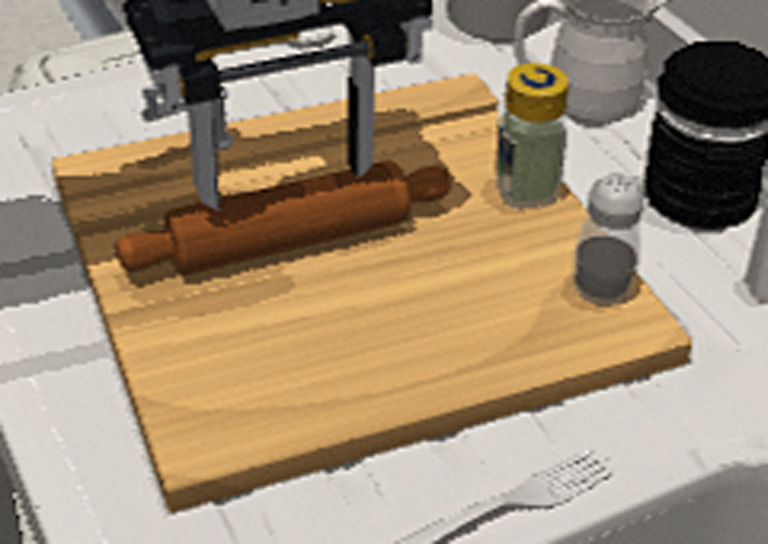

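The pin has rolled parallel to board y ≈ 14 mm. Tips are still at its top. I'll repeat the strokes.

play_rows(translation=[[0, 0, -0.15], [-0.4, 0, 0], [0, 0, 0.15], [0.2, 0, 0], [0.2, 0, 0], [0.2, 0, 0], [0.2, 0, 0], [0, 0, 0]], twist=[[0, 0, 0], [0, 0, 0], [0, 0, 0], [0, 0, 0], [0, 0, 0], [0, 0, 0], [0, 0, 0], [0, 0, 0]], gripper=[1, 1, 1, 1, 1, 1, 1, 1])

```text
time: 8.15
tool_pos: [0.5316, 0.0102, 0.2652]
ee_rot: [3.139, -0.001, 1.479]
wrist_force: [-0.6, 0.8, 7.2]
width: 0.0937
finger_force: 4.0
```

play_rows(translation=[[0, 0, -0.15], [-0.4, 0, 0], [0, 0, 0.15], [0.2, 0, 0], [0.2, 0, 0], [0.2, 0, 0], [0.2, 0, 0], [0, 0, 0]], twist=[[0, 0, 0], [0, 0, 0], [0, 0, 0], [0, 0, 0], [0, 0, 0], [0, 0, 0], [0, 0, 0], [0, 0, 0]], gripper=[1, 1, 1, 1, 1, 1, 1, 1])

```text
time: 8.95
tool_pos: [0.533, 0.0261, 0.2652]
ee_rot: [3.14, -0.001, 1.479]
wrist_force: [-1.3, -1.0, 8.6]
width: 0.0939
finger_force: 4.3
```

```bash
python3 -c "
from h import *
say();pin()"
```

```text
t 8.95 tip board mm [-37.4  54.6] h 44.0 yaw-board 0.0079 F [-1.3 -1.   8.6] w 0.094
top recognise [-137.8   51.2] 0.53
scene spot_point [-38.8  46.5] 0.6
scene recognise [-47.9  32.3] 0.94
```

play_rows(translation=[[0, 0, -0.15], [-0.4, 0, 0], [0, 0, 0.15], [0.2, 0, 0], [0.2, 0, 0], [0.2, 0, 0], [0.2, 0, 0], [0, 0, 0]], twist=[[0, 0, 0], [0, 0, 0], [0, 0, 0], [0, 0, 0], [0, 0, 0], [0, 0, 0], [0, 0, 0], [0, 0, 0]], gripper=[1, 1, 1, 1, 1, 1, 1, 1])

```text
time: 10.05
tool_pos: [0.5345, 0.0421, 0.2652]
ee_rot: [3.14, -0.002, 1.479]
wrist_force: [-0.7, 0.5, 7.9]
width: 0.094
finger_force: 4.5
```

play_rows(translation=[[0, 0, -0.15], [-0.4, 0, 0], [0, 0, 0.15], [0.2, 0, 0], [0.2, 0, 0], [0.2, 0, 0], [0.2, 0, 0], [0, 0, 0]], twist=[[0, 0, 0], [0, 0, 0], [0, 0, 0], [0, 0, 0], [0, 0, 0], [0, 0, 0], [0, 0, 0], [0, 0, 0]], gripper=[1, 1, 1, 1, 1, 1, 1, 1])

```text
time: 10.85
tool_pos: [0.5359, 0.058, 0.2652]
ee_rot: [3.14, -0.002, 1.479]
wrist_force: [-1.5, 0.2, 9.9]
width: 0.0941
finger_force: 4.6
```

```bash
python3 -c "
from h import *
say();pin()"
```

```text
t 10.85 tip board mm [-37.7  86.7] h 44.0 yaw-board 0.0077 F [-1.5  0.2  9.9] w 0.094
top recognise [-138.2   80.3] 0.47
scene spot_point [-39.   78.5] 0.59
scene recognise [-46.4  68. ] 0.6
```

play_rows(translation=[[0, 0, -0.15], [-0.42, 0, 0], [0, 0, 0.15], [0.2, 0, 0], [0.2, 0, 0], [0.2, 0, 0], [0.15, 0, 0], [0, 0, 0]], twist=[[0, 0, 0], [0, 0, 0], [0, 0, 0], [0, 0, 0], [0, 0, 0], [0, 0, 0], [0, 0, 0], [0, 0, 0]], gripper=[1, 1, 1, 1, 1, 1, 1, 1])

```text
time: 11.95
tool_pos: [0.5365, 0.0708, 0.2626]
ee_rot: [-3.139, -0.0, 1.48]
wrist_force: [0.9, -0.3, 0.1]
width: 0.0935
finger_force: 0.0
```

```bash
python3 -c "
from h import *
say();pin()
cv2.imwrite('pics/top3.png',robot.snapshot('top')[:,:,::-1])
im=cv2.resize(robot.snapshot('scene')[160:330,200:440,::-1],None,fx=3.2,fy=3.2,interpolation=cv2.INTER_CUBIC);cv2.imwrite('pics/s3.png',im)"
```

```text
t 11.95 tip board mm [-38.4  99.4] h 41.4 yaw-board 0.0086 F [ 0.9 -0.3  0.1] w 0.094
top recognise [-135.3  106. ] 0.54
scene spot_point [-39.  105.7] 0.6
scene recognise [-46.1  90.1] 0.85
```

View pics/s3.png

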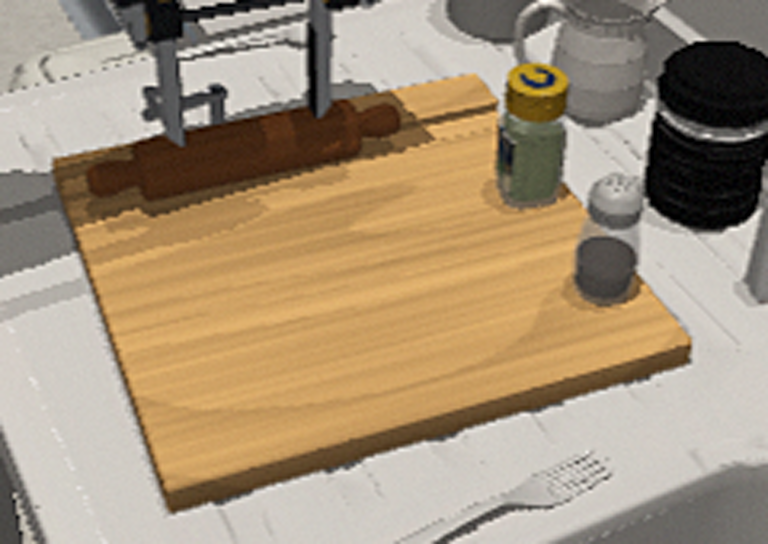

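The pin lies seated in the groove (board y ≈ 105.7, contact force gone), with the keeper still open at crop (185,100). I'll lift, close the fingers and go beyond the peg.

play_rows(translation=[[0, 0, -0.75], [0, 0, -0.75], [0.48, -0.54, 0], [0.48, -0.54, 0], [0.48, -0.54, 0], [0, 0, 0], [0, 0, 0], [0, 0, 0]], twist=[[0, 0, 0], [0, 0, 0], [0, 0, 0], [0, 0, 0], [0, 0, 0], [0, 0, -0.75], [0, 0, -0.75], [0, 0, 0]], gripper=[1, 1, -1, -1, -1, -1, -1, -1])

```text
time: 13.15
tool_pos: [0.4774, 0.1332, 0.324]
ee_rot: [3.141, -0.0, 1.629]
wrist_force: [-0.7, 0.8, 1.0]
width: 0.0492
finger_force: 0.0
```

```bash
python3 -c "
from h import *
say();pin()
for c in('top','scene'):
  for x in robot.spot_point('keeper_peg',c)[:2]: print(c,(toB(x['centre'])*1e3).round(1),x)"
```

```text
t 13.15 tip board mm [-103.4  155.6] h 102.8 yaw-board 0.1575 F [-0.7  0.8  1. ] w 0.049
top spot_point [-35.  103.9] 0.95
top recognise [-41.9 107.5] 0.8
scene spot_point [-38.1 105.6] 0.62
scene recognise [-47.4  91.2] 0.91
top [-96.8 134.4] {'centre': [0.4818, 0.1114, 0.0737], 'score': 0.52}
scene [2.2 4.5] {'centre': [0.5675, -0.0277, -0.0045], 'score': 0.68}
scene [-99.1 134. ] {'centre': [0.4795, 0.1112, 0.0748], 'score': 0.59}
```

play_rows(translation=[[0, 0, 0], [0, 0, 0], [0, 0, 0], [0, 0, 0], [0, 0, 0.5], [0, 0, 0.5], [0, 0, 0.26], [0, 0, 0]], twist=[[0, 0, 0], [0, 0, 0], [0, 0, 0], [0, 0, 0], [0, 0, 0], [0, 0, 0], [0, 0, 0], [0, 0, 0]], gripper=[-1, -1, -1, -1, -1, -1, -1, -1])

```text
time: 14.35
tool_pos: [0.477, 0.133, 0.2717]
ee_rot: [-3.138, 0.0, 1.629]
wrist_force: [-0.6, -1.1, -0.0]
width: 0.0004
finger_force: 0.0
```

```bash
python3 -c "
from h import *
say()
im=cv2.resize(robot.snapshot('scene')[150:270,200:360,::-1],None,fx=4.5,fy=4.5,interpolation=cv2.INTER_CUBIC);cv2.imwrite('pics/s4.png',im)"
```

```text
t 14.35 tip board mm [-103.8  155.4] h 50.5 yaw-board 0.1575 F [-0.6 -1.1 -0. ] w 0.0
```

View pics/s4.png

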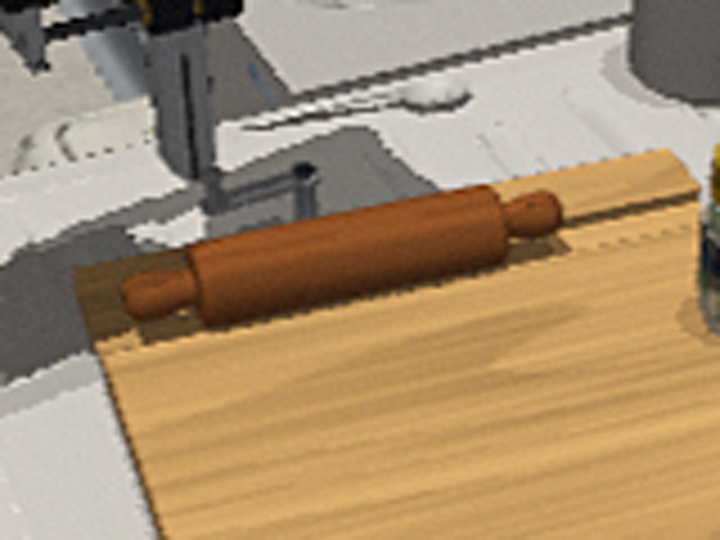

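The closed fingers stand behind the peg (crop (195,170)) and the pin is seated. Now the arc push.

play_rows(translation=[[-0.1, 0, -0.02], [-0.1, 0, 0], [-0.127, -0.029, 0], [-0.127, -0.029, 0], [-0.127, -0.029, 0], [-0.127, -0.029, 0], [-0.127, -0.029, 0], [0, 0, 0]], twist=[[0, 0, 0], [0, 0, 0], [0, 0, -1], [0, 0, -1], [0, 0, -1], [0, 0, -1], [0, 0, -1], [0, 0, 0]], gripper=[-1, -1, -1, -1, -1, -1, -1, -1])

```text
time: 15.2
tool_pos: [0.4793, 0.0987, 0.2754]
ee_rot: [3.14, 0.001, 2.128]
wrist_force: [0.3, 0.3, 0.4]
width: 0.0006
finger_force: 0.0
```

```bash
cat >> h.py <<'E'
def arc():
    say();o,p,h=tcp();th=o["ee_rot"][2]-np.pi/2-ba
    r=-np.array([np.cos(th),np.sin(th)]);t=np.array([np.sin(th),-np.cos(th)])
    v=p*1e3-[-50,141];print("radial",v@r,"d",-(v@t),"theta",th)
    for c in('top','scene'):
        robot.snapshot(c)
        for x in robot.spot_point('keeper_peg',c)[:2]:
            q=toB(x['centre'])*1e3;print(c,q.round(1),x['score'],"theta",np.arctan2(141-q[1],-50-q[0]))
E
python3 -c "
from h import *
arc()"
```

```text
t 15.2 tip board mm [-98.  121.6] h 54.2 yaw-board 0.6563 F [0.3 0.3 0.4] w 0.001
radial 49.92570004522423 d 13.904317110583017 theta 0.6562610326019246
scene [-89.  112.2] 0.53 theta 0.6364180862168778
```

play_rows(translation=[[-0.127, -0.029, 0.03], [-0.127, -0.029, 0], [-0.127, -0.029, 0], [-0.127, -0.029, 0], [-0.127, -0.029, 0], [-0.127, -0.029, 0], [-0.127, -0.029, 0], [0, 0, 0]], twist=[[0, 0, -1], [0, 0, -1], [0, 0, -1], [0, 0, -1], [0, 0, -1], [0, 0, -1], [0, 0, -1], [0, 0, 0]], gripper=[-1, -1, -1, -1, -1, -1, -1, -1])

```text
time: 16.2
tool_pos: [0.5003, 0.0704, 0.2731]
ee_rot: [-3.142, -0.0, 2.827]
wrist_force: [-0.4, -0.0, -0.5]
width: 0.0007
finger_force: 0.0
```

```bash
python3 -c "
from h import *
arc();pin()"
```

```text
t 16.2 tip board mm [-74.4  95.5] h 51.9 yaw-board 1.3562 F [-0.4 -0.  -0.5] w 0.001
radial 49.689001728643575 d 14.104878932495934 theta 1.3561890008598168
top [137.9 -95.6] 0.27 theta 2.2418236801915254
top spot_point [136.9 -95.4] 0.64
top recognise [ 19.4 108. ] 0.56
scene spot_point [-39.9 102.4] 0.74
scene recognise [-43.8  88.1] 0.57
```

play_rows(translation=[[-0.127, -0.029, 0], [-0.127, -0.029, 0], [-0.03, 0, 0], [-0.03, 0, 0], [0, 0, 0]], twist=[[0, 0, -1], [0, 0, -1], [0, 0, 0], [0, 0, 0], [0, 0, 0]], gripper=[-1, -1, -1, -1, -1])

```text
time: 17.2
tool_pos: [0.5114, 0.0654, 0.2729]
ee_rot: [-3.141, -0.001, 3.027]
wrist_force: [-2.1, -0.7, 0.9]
width: 0.0006
finger_force: 0.9
```

```bash
python3 -c "
from h import *
arc()"
```

```text
t 17.2 tip board mm [-62.9  91.5] h 51.7 yaw-board 1.5561 F [-2.1 -0.7  0.9] w 0.001
radial 49.63573225067532 d 12.127667237963813 theta 1.5560584990775492
scene [ -16.3 -228.4] 0.53 theta 1.6617290147229573
scene [-47.9  93.9] 0.42 theta 1.6157151396426217
```

play_rows(translation=[[-0.03, 0, 0], [-0.02, 0, 0], [0, 0, 0]], twist=[[0, 0, 0], [0, 0, 0], [0, 0, 0]], gripper=[-1, -1, -1])

```text
time: 17.7
tool_pos: [0.5126, 0.0652, 0.2727]
ee_rot: [-3.141, -0.005, 3.029]
wrist_force: [-7.5, -0.3, 2.3]
width: 0.0005
finger_force: 3.3
```

The force has risen to 7.5 N, so the keeper is at its stop. I'll back off, lift clear and check.

play_rows(translation=[[0.2, 0, 0], [0.4, 0, 0], [0, 0, -0.8], [0, 0, -0.8], [0, 0, -0.8], [0.9, 0, -0.2], [0.9, 0, 0], [0, 0, 0]], twist=[[0, 0, 0], [0, 0, 0], [0, 0, 0], [0, 0, 0], [0, 0, 0], [0, 0, 0], [0, 0, 0], [0, 0, 0]], gripper=[-1, -1, -1, -1, -1, -1, -1, -1])

```text
time: 18.5
tool_pos: [0.4158, 0.0765, 0.378]
ee_rot: [3.14, 0.003, 3.03]
wrist_force: [0.6, 0.4, -0.3]
width: 0.0005
finger_force: 0.0
```

```bash
python3 -c "
from h import *
arc();pin()
a=cv2.resize(robot.snapshot('scene')[150:270,200:360,::-1],None,fx=2.5,fy=2.5);b=cv2.resize(robot.snapshot('top')[120:280,245:405,::-1],(400,400));cv2.imwrite('pics/s5.png',np.vstack([a[:200 if False else 300],b[:290]]))"
```

```text
t 18.5 tip board mm [-159.1   93.1] h 156.8 yaw-board 1.5585 F [ 0.6  0.4 -0.3] w 0.001
radial 49.24739506384782 d 108.49454195785731 theta 1.558506127306
top [-45.9  92.7] 0.6 theta 1.656408311085959
scene [-49.3  93.9] 0.44 theta 1.5857831214260358
top spot_point [-37.6 105.9] 0.66
top recognise [-20.1 107.7] 0.77
scene spot_point [-40.  101.6] 0.84
scene recognise [ 130.4 -115.2] 0.66
```

View pics/s5.png

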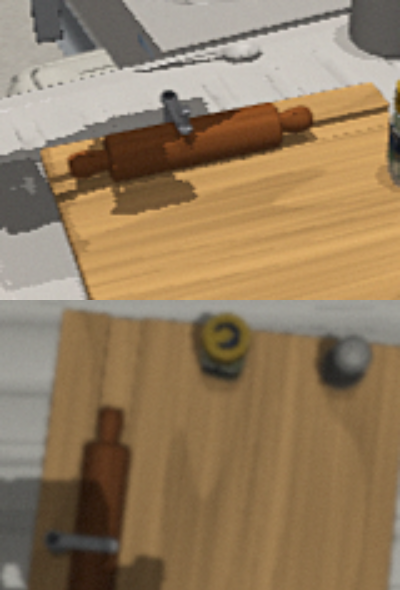

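The keeper lies across the seated pin (top view (80,542)), the shakers are untouched and the arm is clear.

```bash
python3 -c "
from bench import robot
print(robot.close_job())"
```

```text
the job is handed in; nothing more can be done
None
```

The job is handed in: the pin rolled into the groove and lies still there, the keeper is at its stop across it, and the arm is clear; both shakers look unmoved, and I went nowhere near the fork or teaspoon. The hand-in returned no verdict.

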